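# Feed a carton through the code reader with a push stick

## Robot

A 6-joint arm with a two-finger parallel gripper is mounted at the origin on a cart in front of the work surface, level with it; the furniture and walls round the work are solid. World frame = base frame: x ahead of the robot, y to its left, z up, the work surface at z = 0. Lengths are in m, angles in degrees, forces in N, time in s.
With the tool pointing down it reaches from about 0.25 to 0.725 m from the base axis. Payload 9.7 kg.
Tool frame: the origin (TCP) lies midway between the tips of the shut fingers; the grasp point (between the pads) lies 19 mm behind it; z points along the fingers, y is the line along which they close (so a half turn about z gives the same grasp; the last joint's range is limited). The gripper opens to 85 mm and grips with 20 to 120 N. Pads are 22 mm wide; open, the fingers measure 114 mm over their backs; the gripper's body (76 mm by 85 mm) begins 54 mm behind the grasp point. The pads swing forward as they close: fully open they stand 13 mm farther back than shut.
Start: joints at [-64.515, 4.979, 10.078, 95.1, 0, 90], TCP at [0.237, -0.496, 0.231] pointing down, gripper open.
Joint ranges: [-179.16, 179.16], [-48.56, 103.87], [-65.8, 70.77], [-126.05, 130.52], [-82.76, 87.17], [-180, 180]. Speed limits (degrees/s): [127.2, 127.2, 147.25, 180, 180, 180].

## Interface

Orientations are given as [roll, pitch, yaw] about the fixed x, y, z axes, in that order (R = Rz(yaw) Ry(pitch) Rx(roll)).
In Python, from workcell import bot gives the robot as it stands.
- The arm moves only by the shell command python3 -m crank 'ROWS' [FORCE]. ROWS is JSON, a list of rows, each an object with "gripper": the finger opening in mm, from 0 to 85.4; "travel": the shift along the tool's x, y, z in mm, a list of three; "twist": the turn, a rotation vector about the tool's x, y, z in rad, a list of three. In form: [{"gripper": gripper, "travel": [tx, ty, tz], "twist": [rx, ry, rz]}, ...]. A call has 1 to 12 rows; each row shifts and turns the commanded pose from where the row before left it, along the tool's axes as they then stand; what a row does not reach is not made up. A row lasts 1/8 s, in which the tool goes at most 62.5 mm and 10.7 degrees, less where a joint would pass 70% of its speed; a pose out of reach is approached as far as the arm can. A call is refused whole if a number of a shift passes 62.5 or a number of a turn 0.188, either way. A call with a gripper value outside its range is refused whole. The fingers move at their own pace and stop on an object; FORCE is the grip in N (left out, the last holds). Time passes only in rows, so rows that do not move let the fingers close. It gives the time, the measured TCP pose, the force, the opening and the grip force at its end, in the units of the state.
- bot.get_obs(): the state, without advancing time (a new reading comes with each control period).
- bot.camera(name): name is "scene" or "top" or "wrist"; returns the picture (480x640x3 uint8, red, green, blue); there is no depth.
- bot.calibration(name): a dict with "vfov" (degrees; the focal length in pixels is half the picture's height over the tangent of half this angle, whatever the lens; pixels are square), "cx", "cy" (the principal point, pixels), "camera_from_world" (4x4, takes a point from world to camera coordinates). Camera axes: x right, y down, z forward; pixel columns grow to the right and rows downward; lengths in m; the calibration is good to about 2 mm. A picture is of the moment at which its call begins: read the wrist's pose just before it. calibration takes no time and is no camera call; for the wrist camera it gives the pose at the moment of the call.
- bot.job_done(): hands the job in; it is judged then, once.
The state is a dict: "time": time; "q": joint angles; "qd": joint speeds; "joint_efforts": joint torques, N m; "ee_pos": TCP position; "tcp_rot": TCP orientation; "wrist_force": force on the tool from outside, world axes, zero at the start; "torque": the same for the moment, N m; "opening": finger opening in m; "grasp_force": force on a finger pad.
Only numpy, scipy, OpenCV 4.12 (cv2) and the standard library are available. Lean on these libraries where they do the work, as an engineer would, in place of code of your own. Each camera call takes 0.05 s, during which the arm holds its last target. There are 200 camera calls.

## Task

Lay the small carton, on its side as it is, on the reader station's bed in front of the clear guard, lengthwise at the fence. Then draw the wooden push stick out of its sheath, lay it down flat and let go, take it again farther back by the tail that the sheath covered, and with the stick alone feed the carton along the fence, keeping it flat against the fence all the way under the guard, until it is fully home against the end stop. Finally draw the stick back out from under the guard and leave it lying flat, without disturbing the vials standing about.

Things in the scene. Friction and masses are not known exactly. Their poses are not given: they have to be found in the camera images.
- station: Fixed reader station with bed, fence and guard; all 'station' numbers are in this frame. The carton is fed along -y, the fence is on +x, z up. Origin on the worktop under the guard's mouth, on the line the carton's middle follows when flat at the fence. Grey bed: x -48 to +32, y -175 to +270 mm, top at z 8 mm. In front of the guard (y > 0) it is open above, at its rear end and on -x
- fence_face (a point): Top edge of the aluminium fence's face, at station (16, 47.5, 28) mm. The fence runs along the whole bed, parallel to station y, face at x +16, 10 mm thick, its top at z 28 mm (20 mm above the bed)
- guard_mouth (a point): Point on the bed's top at station (0, 0, 8) mm under the guard's mouth. The clear guard covers y 0 to -163 mm: roof underside z 71, top z 79 mm at most, side walls' inner faces at x -41 and (above the fence) +20 mm. The grey reader head on the roof, y -12 to -112, reaches z 128 mm: no gripper can go in
- stop_face (a point): Point on the bed's top at station (0, -152, 8) mm, at the face of the rigid aluminium end stop that stands across the bed under the guard, top at z 48 mm
- carton: Loose stiff carton lying on its narrow side: 82 mm long, 32 wide, 50 high as it lies, 0.08 to 0.17 kg. Origin: middle of one 32 x 50 mm end, 25 mm above its support. z axis runs level along its length into the carton, y level across its width, x vertical (down). Grasp from above across the 32 mm. Either end may go first
- carton_mid (a point): Centre of the carton, 41 mm along its z from its origin. Home at the end stop and flat at the fence it is at station (0, -111, 33) mm
- sheath: Dark steel sleeve fixed on the worktop over the push stick's tail: 114 mm long, 34 wide, 34 high. Origin on the worktop in the middle of its open mouth; it runs from there along its +y; inside 24 mm wide, 30 mm high, 110 mm deep, no floor; 3 mm high flanges reach x -32 and +32 mm. The stick comes out straight along -y
- push_stick: Loose plywood push stick, 0.06 to 0.09 kg, 24 mm high throughout, lying flat on the worktop. Forward is its -y, z up. Origin under the middle of its pushing face. Bar 18 mm wide (x -9 to +9) back to the tail end at y +200; head (y 0 to +22) 26 mm wide (x -17 to +9). In the sheath the pushing face is 95 mm out of the mouth, the tail covered. Centre of mass near y +90 mm
- stick_head (a point): Middle of the flat pushing face (x -9 to +9 mm), 12 mm above the underside. Ahead of it on the -x side stands a lip, inner face x -9, 8 mm thick, to y -26, then flaring out to y -35, x -20 mm. The lip goes along the carton's outer side and keeps it at the fence while the face pushes its rear end; this point is then at station x -7 mm
- stick_tail (a point): Tail end of the stick, 200 mm behind the pushing face, 12 mm above the underside. To push as far as the end stop the stick must be held at least 120 mm behind the pushing face (in the 80 mm next to this point); at the stop the pushing face is at station y -70 mm
- vial_a: Bystander: wide capped vial, 36 mm across, 56 mm tall, standing on the worktop; origin under its middle
- vial_b: Bystander: slim capped vial, 28 mm across, 59 mm tall, standing on the worktop; origin under its middle
- vial_c: Bystander: capped vial, 31 mm across, 62 mm tall, standing on the worktop; origin under its middle
There are look-alikes about, which are no part of the job. What is shaped like the carton but blue is not meant.

How it is judged (in metres and radians):
On the way, in this order (a step that is already met when the one before it is completed fails the run):
1. the carton lies on its side on the bed in front of the guard, lengthwise at the fence (within 20 mm of it), let go (x of carton_mid in the frame of station between -0.02 and 0.006 m and y of carton_mid in the frame of station between 0.035 and 0.24 m and z of carton_mid in the frame of station between 0.028 and 0.038 m and angle between the z axis of carton and the y axis of station, either way round below 0.3 rad and contact force between the fingers and carton below 0.1 N and linear speed of carton below 0.03 m/s), for 0.2 s.
2. the push stick is out of its sheath, lying flat and let go, the carton still in front of the guard (angle between push_stick's own z axis and vertical below 0.12 rad and height (world z) of push_stick below 0.02 m and (y of push_stick in the frame of sheath below -0.115 m or x of push_stick in the frame of sheath above 0.05 m or x of push_stick in the frame of sheath below -0.05 m or y of push_stick in the frame of sheath above 0.15 m) and contact force between the fingers and push_stick below 0.1 N and linear speed of push_stick below 0.03 m/s and y of carton_mid in the frame of station above 0.02 m), for 0.2 s.
3. the stick pushes the carton under the guard, flat against the fence (within 5 mm) (x of carton_mid in the frame of station between -0.005 and 0.005 m and angle between the z axis of carton and the y axis of station, either way round below 0.08 rad and y of carton_mid in the frame of station between -0.09 and -0.03 m and contact force between push_stick and carton above 0.05 N).
4. the carton is home against the end stop (within 5 mm) (x of carton_mid in the frame of station between -0.005 and 0.005 m and angle between the z axis of carton and the y axis of station, either way round below 0.08 rad and y of carton_mid in the frame of station between -0.116 and -0.106 m and z of carton_mid in the frame of station between 0.028 and 0.038 m), for 0.2 s.
At the end, for the whole second after the job is handed in: The carton lies under the guard, its front end within 5 mm of the end stop and its side within 5 mm of the fence, straight to it within 0.08 rad; the push stick lies flat and at rest on the bed or the worktop, its lip out from under the guard (pushing face at least 40 mm outside the mouth), let go (all of step 4 and angle between push_stick's own z axis and vertical below 0.12 rad and height (world z) of push_stick below 0.02 m and (y of push_stick in the frame of station above 0.04 m or x of push_stick in the frame of station above 0.07 m or x of push_stick in the frame of station below -0.1 m or y of push_stick in the frame of station below -0.4 m) and linear speed of each of carton, push_stick below 0.02 m/s); the robot touches nothing.
It fails at once if the carton leaves the fence by more than 6 mm, or turns from it by more than 0.12 rad, while its middle is under the guard (y of carton_mid in the frame of station between -0.13 and -0.005 m and x of carton_mid in the frame of station between -0.04 and 0.02 m and z of carton_mid in the frame of station below 0.06 m and (x of carton_mid in the frame of station below -0.006 m or x of carton_mid in the frame of station above 0.006 m or angle between the z axis of carton and the y axis of station, either way round above 0.12 rad)).
It fails at once if the fingers push the carton once its nose is under the guard (more than 10 mm) (x of carton_mid in the frame of station between -0.03 and 0.02 m and y of carton_mid in the frame of station between -0.2 and 0.031 m and contact force between the fingers and carton above 0.5 N).
It fails at once if a vial is shifted by more than 30 mm or knocked over ((distance of vial_a from where it was at the start of the episode above 0.03 m or angle between vial_a's own z axis and vertical above 0.5 rad) or (distance of vial_b from where it was at the start of the episode above 0.03 m or angle between vial_b's own z axis and vertical above 0.5 rad) or (distance of vial_c from where it was at the start of the episode above 0.03 m or angle between vial_c's own z axis and vertical above 0.5 rad)).
It also fails if it takes over 64 s, if anything falls off the work surface, if the arm or the gripper's body presses on something with over 40 N, if the wrist force passes 120 N, or if a joint passes its speed limit or range.

## Working session

There is one attempt and no reset: what is moved stays moved. The work goes in short steps, Python scripts to look and compute and a shell command to move; the robot and the scene stay as the last step left them, time stands still between calls to the robot, and variables do not carry over. Pictures are saved under pics/ and viewed, at most 10 in all, crops included, and the job is handed in when it is done.

```bash
mkdir -p pics; ls
python3 - <<'E'
from workcell import bot
import cv2
o=bot.get_obs();print(o)
for n in("top","scene"):
    im=bot.camera(n);cv2.imwrite(f"pics/{n}0.png",im[:,:,::-1]);c=bot.calibration(n);print(n,c)
E
```

```text
pics
{'time': 0.0, 'q': array([-6.45176767e+01,  5.01223594e+00,  1.00331891e+01,  9.50985213e+01,
       -3.60433691e-04,  9.00012276e+01]), 'qd': array([ 0.00493128,  0.00075342, -0.03101612, -0.09632018,  0.09321914,
        0.03072089]), 'joint_efforts': array([ 1.25582017e-03, -5.20383167e+01,  4.64807475e+01,  1.61452655e-02,
        1.11858000e-05,  2.44199285e-06]), 'ee_pos': array([ 0.23652826, -0.49628995,  0.23056083]), 'tcp_rot': array([-1.79922432e+02,  3.62095285e-04,  2.54810962e+01]), 'wrist_force': array([-0.04765737, -0.47998869,  0.08000343]), 'torque': array([ 0.02219229,  0.00144983, -0.03376976]), 'grasp_force': 0.0, 'opening': 0.08518807088217133}
top {'vfov': 51.20569610768785, 'cx': 317.3975778835197, 'cy': 247.3059163414368, 'camera_from_world': array([[-0.0030992 , -0.99958513,  0.02863496, -0.07952908],
       [-0.98609465, -0.00170305, -0.16617593,  0.58517384],
       [ 0.16615575, -0.02875179, -0.98568027,  1.10142189],
       [ 0.        ,  0.        ,  0.        ,  1.        ]])}
scene {'vfov': 51.799718213503674, 'cx': 322.99038254956736, 'cy': 242.15534887925975, 'camera_from_world': array([[-0.82408464, -0.56612296, -0.01973052,  0.45723027],
       [-0.3255904 ,  0.50187764, -0.80131749,  0.25680276],
       [ 0.46354654, -0.65392937, -0.59791386,  0.9091253 ],
       [ 0.        ,  0.        ,  0.        ,  1.        ]])}
```

View pics/top0.png

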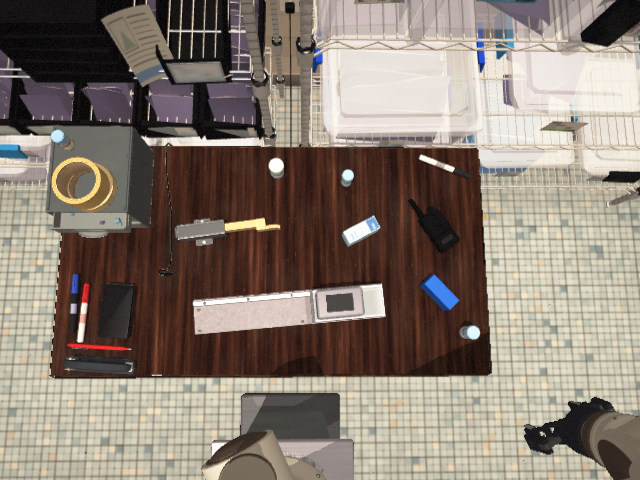

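View pics/scene0.png

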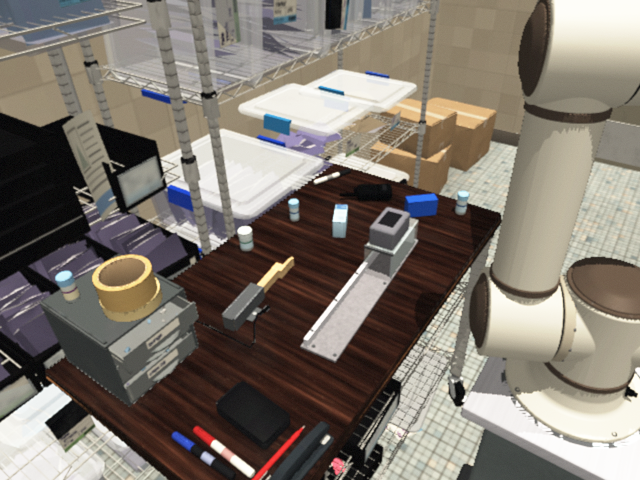

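The top view shows the station at (195–385, 285–333), its guard on the right and its fence on the upper edge. The sheath is at (200,231), with the stick running right to (280,226). The vials are at (277,168), (347,177) and (470,332).

There are two carton candidates: a white and light-blue box at (361,231) and a blue box at (440,292). Blue is ruled out, so it is the one at (361,231). I'll confirm that with an enlarged crop.

```bash
cat > h.py <<'E'
from workcell import bot
import cv2,numpy as np
def cal(n):
    c=bot.calibration(n);return 240/np.tan(np.radians(c["vfov"]/2)),c["cx"],c["cy"],np.array(c["camera_from_world"])
def unproj(C,u,v,z):
    f,cx,cy,T=C;R=T[:3,:3];o=-R.T@T[:3,3];d=R.T@np.array([(u-cx)/f,(v-cy)/f,1]);return o+d*(z-o[2])/d[2]
def proj(C,p):
    f,cx,cy,T=C;q=T[:3,:3]@np.array(p)+T[:3,3];return np.array([f*q[0]/q[2]+cx,f*q[1]/q[2]+cy])
E
python3 - <<'E'
import cv2
im=cv2.imread("pics/top0.png")[205:345,170:400]
cv2.imwrite("pics/crop.png",cv2.resize(im,None,fx=3.45,fy=3.45,interpolation=cv2.INTER_CUBIC))
E
```

```text
(no output)
```

View pics/crop.png

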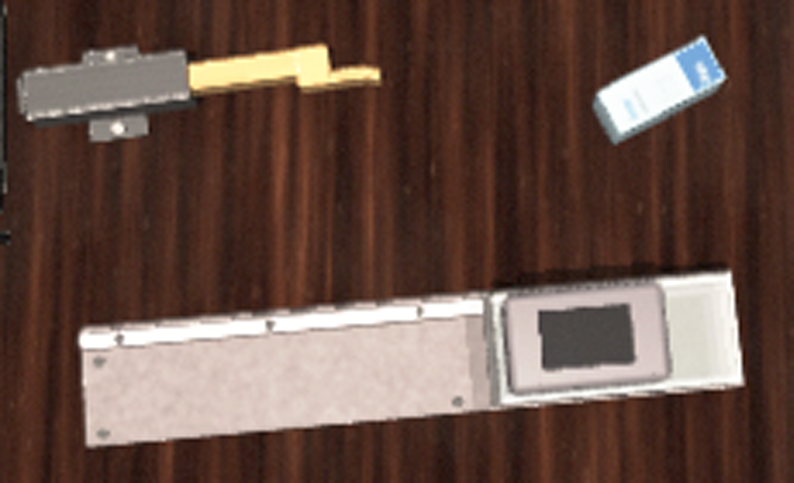

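The crop confirms the carton: white top with a light-blue label end, about (594–726, 38–142) in the crop. The stick's lip points right along the lower side of the image. Next I'll turn these pixels into coarse poses.

Run:
```python
from h import *
C=cal("top")
P=lambda cu,cv,z:unproj(C,170+(cu+.5)/3.45-.5,205+(cv+.5)/3.45-.5,z)[:2]*1000
r=lambda n,a:print(n,np.round(a,1))
for n,cu,cv,z in [("carton L",595,97,.05),("carton U",704,38,.05),("carton R",722,72,.05),("carton B",612,132,.05),
 ("bed rear -x",87,446,.008),("bed -x near mouth",490,406,.008),("fence rear outer",80,331,.028),("fence mouth outer",484,296,.028),("fence rear inner",82,349,.028),("fence mouth inner",487,315,.028),
 ("sheath mouth up",187,50,.034),("sheath mouth low",191,98,.034),("sheath end up",22,70,.034),("sheath end low",24,116,.034),
 ("stick head up corner",327,44,.024),("bar at sheath up",190,64,.024),("bar at sheath low",192,92,.024),("head low",300,86,.024),("lip tip",380,75,.024),("face/lip corner",329,68,.024)]:
  r(n,P(cu,cv,z))
for n,u,v,z in [("va",277,163,.056),("vb",347,173,.059),("vc",471,328,.06)]: r(n,unproj(C,u,v,z)*1000)
```

```text
carton L [ 619.4 -137.3]
carton U [ 660.2 -211.5]
carton R [ 636.8 -223.2]
carton B [ 595.5 -148.4]
bed rear -x [389.6 201.5]
bed -x near mouth [415.3 -67.3]
fence rear outer [464.8 204.7]
fence mouth outer [487.8 -63. ]
fence rear inner [452.9 203. ]
fence mouth inner [475.1 -65. ]
sheath mouth up [654.3 138.5]
sheath mouth low [621.2 134.9]
sheath end up [640.1 249. ]
sheath end low [608.5 246.3]
stick head up corner [661.1  44.6]
bar at sheath up [646.8 137.8]
bar at sheath low [627.3 135.9]
head low [631.7  62.6]
lip tip [639.5   8.1]
face/lip corner [644.3  43. ]
va [784.7  14.5  56. ]
vb [ 760.4 -149.6   59. ]
vc [ 400.9 -423.    60. ]
```

```bash
cat >> h.py <<'E'
# station estimate: origin (mm), yaw (deg)
from scipy.spatial.transform import Rotation as Ro
def goto(xyz,yaw):
    "prints remaining travel (tool axes, mm) and twist z (rad) to a tool-down pose"
    o=bot.get_obs();R=Ro.from_euler("xyz",o["tcp_rot"],degrees=True).as_matrix()
    Rt=Ro.from_euler("xyz",[180,0,yaw],degrees=True).as_matrix()
    print("t",round(o["time"],2),"at",np.round(o["ee_pos"]*1e3,1),np.round(o["tcp_rot"],2),"open",round(o["opening"]*1e3,1))
    print("travel",np.round(R.T@(np.array(xyz)-o["ee_pos"]*1e3),1),"twist",np.round(Ro.from_matrix(R.T@Rt).as_rotvec(),3))
E
python3 -m crank '[{"gripper":85,"travel":[54.3,-13,0],"twist":[0,0,0]},{"gripper":85,"travel":[54.3,-13,0],"twist":[0,0,0]},{"gripper":85,"travel":[54.3,-13,0],"twist":[0,0,0]},{"gripper":85,"travel":[54.3,-13,0],"twist":[0,0,0]},{"gripper":85,"travel":[54.3,-13,0],"twist":[0,0,0]},{"gripper":85,"travel":[54.3,-13,0],"twist":[0,0,0]},{"gripper":85,"travel":[54.3,-13,0],"twist":[0,0,0]},{"gripper":85,"travel":[54.3,-13,0],"twist":[0,0,0]},{"gripper":85,"travel":[54.3,-13,0],"twist":[0,0,0]},{"gripper":85,"travel":[0,0,0],"twist":[0,0,-0.18]},{"gripper":85,"travel":[0,0,0],"twist":[0,0,-0.18]},{"gripper":85,"travel":[0,0,0],"twist":[0,0,-0.18]}]'
python3 -m crank '[{"gripper":85,"travel":[0,0,0],"twist":[0,0,-0.18]},{"gripper":85,"travel":[0,0,0],"twist":[0,0,-0.18]},{"gripper":85,"travel":[0,0,0],"twist":[0,0,-0.18]},{"gripper":85,"travel":[0,0,0],"twist":[0,0,-0.18]},{"gripper":85,"travel":[0,0,0],"twist":[0,0,-0.18]},{"gripper":85,"travel":[0,0,0],"twist":[0,0,-0.18]},{"gripper":85,"travel":[0,0,0],"twist":[0,0,0]}]'
python3 - <<'E'
from h import *
C=cal("wrist");im=bot.camera("wrist");cv2.imwrite("pics/w1.png",im[:,:,::-1]);np.savez("w1.npz",*C)
goto([628,-180,100],118.8)
print(np.round(C[3],3)); print(proj(C,[.628,-.18,.05]))
E
```

```text
time: 1.6
ee_pos: [0.6275, -0.1803, 0.2305]
tcp_rot: [-179.9, 0.0, 56.8]
wrist_force: [0.0, 0.6, 0.3]
opening: 0.085
grasp_force: 0.0
time: 2.48
ee_pos: [0.6274, -0.1806, 0.2308]
tcp_rot: [-180.0, -0.0, 118.2]
wrist_force: [-0.5, -0.2, 0.6]
opening: 0.0849
grasp_force: 0.0
t 2.52 at [ 627.4 -180.6  230.9] [-1.7997e+02 -3.0000e-02  1.1807e+02] open 85.2
travel [1.000e-01 9.000e-01 1.309e+02] twist [-0.001 -0.001 -0.013]
[[ 0.881  0.473 -0.001 -0.467]
 [ 0.447 -0.833  0.325 -0.473]
 [ 0.153 -0.287 -0.946  0.233]
 [ 0.     0.     0.     1.   ]]
[316.30831238 195.07986808]
```

View pics/w1.png

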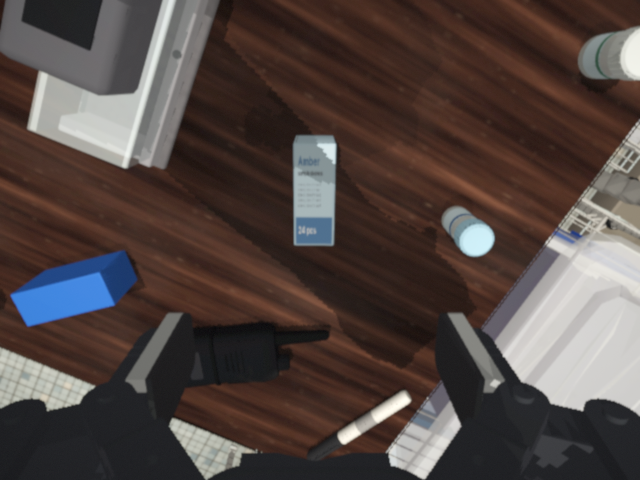

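The wrist view shows the carton, labelled "24 pcs", with its top face at (293–336, 147–245). It is nearly aligned with the tool. Vial b is at (470,235).

Run:
```python
from h import *
d=np.load("w1.npz");C=tuple(d[k] for k in d.files)
c=[unproj(C,u,v,.05)[:2]*1e3 for u,v in [(293,148),(336,148),(334,245),(294,246)]]
c=np.array(c);print(c.round(1),c.mean(0)); a=(c[0]+c[1]-c[2]-c[3])/2;print(np.linalg.norm(a),np.degrees(np.arctan2(a[1],a[0])),np.linalg.norm(c[0]-c[1]))
# guard far end & station check
m=c.mean(0);goto([*m,28],np.degrees(np.arctan2(a[1],a[0])))
```

```text
[[ 595.3 -156.2]
 [ 623.8 -140.9]
 [ 660.4 -209.9]
 [ 632.2 -226.1]] [ 627.92024479 -183.2704373 ]
78.60215200986762 117.90618245268858 32.323838886872224
t 2.52 at [ 627.4 -180.6  230.9] [-1.7997e+02 -3.0000e-02  1.1807e+02] open 85.2
travel [ -2.7  -0.7 202.9] twist [-0.001 -0.001  0.003]
```

```bash
python3 -m crank '[{"gripper":85,"travel":[-1,-0.5,52],"twist":[0,0,0]},{"gripper":85,"travel":[0,0,52],"twist":[0,0,0]},{"gripper":85,"travel":[0,0,52],"twist":[0,0,0]},{"gripper":85,"travel":[0,0,35],"twist":[0,0,0]},{"gripper":85,"travel":[0,0,18],"twist":[0,0,0]},{"gripper":28,"travel":[0,0,0],"twist":[0,0,0]},{"gripper":28,"travel":[0,0,0],"twist":[0,0,0]},{"gripper":28,"travel":[0,0,0],"twist":[0,0,0]},{"gripper":28,"travel":[0,0,0],"twist":[0,0,0]},{"gripper":28,"travel":[0,0,0],"twist":[0,0,0]}]' 30
```

```text
time: 3.78
ee_pos: [0.6285, -0.182, 0.0242]
tcp_rot: [179.9, 0.1, 118.3]
wrist_force: [0.0, -0.1, 6.4]
opening: 0.0317
grasp_force: 31.4
```

```bash
python3 -m crank '[{"gripper":28,"travel":[0,0,-50],"twist":[0,0,0]},{"gripper":28,"travel":[0,0,-50],"twist":[0,0,0]},{"gripper":28,"travel":[0,0,-50],"twist":[0,0,0]},{"gripper":28,"travel":[50,-13.6,0],"twist":[0,0,0]},{"gripper":28,"travel":[50,-13.6,0],"twist":[0,0,0]},{"gripper":28,"travel":[50,-13.6,0],"twist":[0,0,0]},{"gripper":28,"travel":[50,-13.6,0],"twist":[0,0,0]},{"gripper":28,"travel":[50,-13.6,0],"twist":[0,0,0]},{"gripper":28,"travel":[0,0,0],"twist":[0,0,0.135]},{"gripper":28,"travel":[0,0,0],"twist":[0,0,0.135]},{"gripper":28,"travel":[0,0,0],"twist":[0,0,0.135]},{"gripper":28,"travel":[0,0,0],"twist":[0,0,0]}]'
python3 - <<'E'
from h import *
C=cal("wrist");im=bot.camera("wrist");cv2.imwrite("pics/w2.png",im[:,:,::-1]);np.savez("w2.npz",*C)
O=np.array([462,-65]);y=np.radians(5.1);ex=np.array([np.cos(y),np.sin(y)]);ey=np.array([-np.sin(y),np.cos(y)])
goto([*(O+70*ey-5*ex),100],95.1)
for p in [(16,0,28),(16,100,28),(16,200,28),(-48,0,8),(-48,200,8)]: print(p,proj(C,[*(O+p[0]*ex+p[1]*ey)/1e3,p[2]/1e3]).round(0))
E
```

```text
time: 5.28
ee_pos: [0.4491, 0.0062, 0.1727]
tcp_rot: [180.0, 0.0, 95.1]
wrist_force: [-0.3, -0.6, -2.0]
opening: 0.0314
grasp_force: 30.5
t 5.33 at [449.1   6.2 172.6] [179.97   0.    95.26] open 31.2
travel [-2.   1.5 72.6] twist [0.001 0.    0.003]
(16, 0, 28) [345. 300.]
(16, 100, 28) [348. 168.]
(16, 200, 28) [353.   4.]
(-48, 0, 8) [263. 288.]
(-48, 200, 8) [251.   9.]
```

View pics/w2.png

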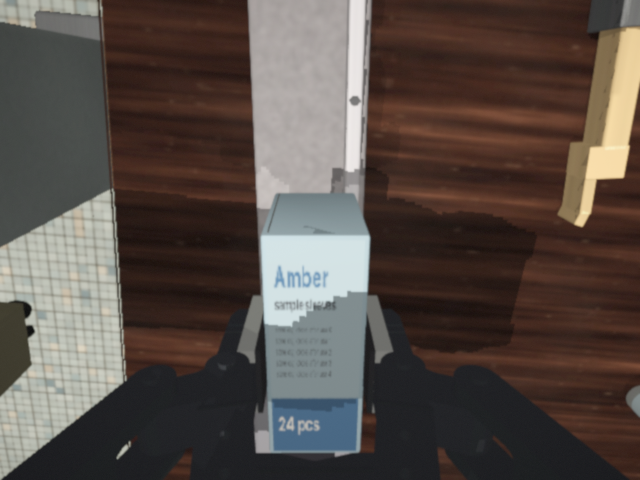

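The carton is in the fingers. The fence face edge runs from (349,0) to (346,165), the bed's left edge is near (250–257), and the stick is at upper right (560–635, 30–225). I'll fit the fence and bed lines numerically.

Run:
```python
from h import *
d=np.load("w2.npz");C=tuple(d[k] for k in d.files)
im=cv2.imread("pics/w2.png");g=cv2.GaussianBlur(cv2.cvtColor(im,cv2.COLOR_BGR2GRAY),(3,3),0).astype(float)
def edge(lo,hi,sgn,z,rows):
    P=[]
    for r in rows:
        dx=sgn*np.gradient(g[r])[lo:hi];k=int(dx.argmax());w=np.clip(dx[max(k-2,0):k+3],0,None);P.append(unproj(C,lo+max(k-2,0)+(w*np.arange(len(w))).sum()/w.sum(),r,z)[:2]*1e3)
    P=np.array(P);vx,vy,x0,y0=cv2.fitLine(P.astype(np.float32),cv2.DIST_HUBER,0,.1,.1).ravel()
    if vy<0:vx,vy=-vx,-vy
    n=np.array([vy,-vx]);print("yaw",np.degrees(np.arctan2(-vx,vy)).round(2),"offset n.p",(n@[x0,y0]).round(1),"sd",((P-[x0,y0])@n).std().round(2),"span",P[0].round(0),P[-1].round(0));return n
rows=range(5,150,5)
O=np.array([462,-65]);y=np.radians(5.1);ex=np.array([np.cos(y),np.sin(y)]);print("assumed origin ex.O",ex@O)
edge(335,356,1,.028,rows);edge(240,266,1,.008,range(5,180,5))
edge(364,376,-1,.028,rows)
U=lambda u,v:unproj(C,u,v,.024)[:2]*1e3
for n,u,v in [("head R front",625,178),("head L back",597,143),("head R back",630,148),("bar L",601,28),("bar R",637,28),("lip root in",597,176),("lip tip",583,226),("lip left",559,215)]: print(n,U(u,v).round(1))
```

```text
assumed origin ex.O 454.39284292345684
yaw 5.1 offset n.p 468.4 sd 0.1 span [458. 135.] [466.  52.]
yaw 5.09 offset n.p 404.1 sd 0.1 span [394. 132.] [404.  21.]
yaw 5.1 offset n.p 481.4 sd 1.29 span [471. 136.] [479.  53.]
head R front [661.1  45.7]
head L back [634.5  67.5]
head R back [657.8  66.2]
bar L [615.5 136.7]
bar R [637.8 138.7]
lip root in [641.3  45.4]
lip tip [642.4   8.8]
lip left [622.9  15.4]
```

```bash
python3 -m crank '[{"gripper":28,"travel":[0,0,50],"twist":[0,0,0]},{"gripper":28,"travel":[0,0,50],"twist":[0,0,0]},{"gripper":28,"travel":[0,0,25],"twist":[0,0,0]},{"gripper":28,"travel":[0,0,10],"twist":[0,0,0]},{"gripper":28,"travel":[0,0,4],"twist":[0,0,0]},{"gripper":28,"travel":[0,1.5,0],"twist":[0,0,0]},{"gripper":28,"travel":[0,1.5,0],"twist":[0,0,0]},{"gripper":28,"travel":[0,0,0],"twist":[0,0,0]},{"gripper":28,"travel":[0,0,0],"twist":[0,0,0]}]'
python3 - <<'E'
from h import *
goto([452.6,6,33],95.1)
E
```

```text
time: 6.45
ee_pos: [0.4522, 0.0064, 0.0336]
tcp_rot: [180.0, 0.0, 95.1]
wrist_force: [-0.0, 0.3, -1.0]
opening: 0.0316
grasp_force: 30.4
t 6.45 at [452.2   6.4  33.6] [179.98   0.    95.11] open 31.6
travel [-0.5  0.3  0.6] twist [0. 0. 0.]
```

```bash
python3 -m crank '[{"gripper":28,"travel":[0,1,0],"twist":[0,0,0]},{"gripper":28,"travel":[0,1,0],"twist":[0,0,0]},{"gripper":28,"travel":[0,0.5,0],"twist":[0,0,0]},{"gripper":28,"travel":[0,0,0],"twist":[0,0,0]}]'
```

```text
time: 6.95
ee_pos: [0.4537, 0.0066, 0.0331]
tcp_rot: [-179.9, 0.0, 95.1]
wrist_force: [-5.0, -1.6, 2.1]
opening: 0.0316
grasp_force: 31.1
```

```bash
python3 -m crank '[{"gripper":28,"travel":[0,-0.8,0.7],"twist":[0,0,0]},{"gripper":60,"travel":[0,0,0],"twist":[0,0,0]},{"gripper":60,"travel":[0,0,0],"twist":[0,0,0]},{"gripper":60,"travel":[0,0,0],"twist":[0,0,0]},{"gripper":60,"travel":[0,0,-15],"twist":[0,0,0]},{"gripper":60,"travel":[0,0,-45],"twist":[0,0,0]},{"gripper":60,"travel":[0,0,-50],"twist":[0,0,0]},{"gripper":60,"travel":[0,0,-50],"twist":[0,0,0]},{"gripper":60,"travel":[18.2,49,0],"twist":[0,0,0]},{"gripper":60,"travel":[18.2,49,0],"twist":[0,0,0]},{"gripper":60,"travel":[18.2,49,0],"twist":[0,0,0]},{"gripper":60,"travel":[18.2,49,0],"twist":[0,0,0]}]'
python3 -m crank '[{"gripper":60,"travel":[0,0,0],"twist":[0,0,-0.03]},{"gripper":60,"travel":[0,0,0],"twist":[0,0,0]}]'
python3 - <<'E'
from h import *
C=cal("wrist");im=bot.camera("wrist");cv2.imwrite("pics/w3.png",im[:,:,::-1]);np.savez("w3.npz",*C)
goto([642.6,97,15],96.9)
C=cal("top");cv2.imwrite("pics/t3.png",cv2.resize(bot.camera("top")[205:345,170:400,::-1],None,fx=3.45,fy=3.45,interpolation=cv2.INTER_CUBIC))
E
```

```text
time: 8.45
ee_pos: [0.644, 0.0973, 0.1938]
tcp_rot: [179.9, -0.0, 95.1]
wrist_force: [0.2, 0.4, 0.4]
opening: 0.0596
grasp_force: 0.0
time: 8.7
ee_pos: [0.6423, 0.0965, 0.193]
tcp_rot: [-180.0, 0.0, 96.8]
wrist_force: [-0.1, -0.6, 0.3]
opening: 0.0601
grasp_force: 0.0
t 8.75 at [642.   96.2 193.6] [179.96   0.    96.79] open 60.2
travel [  0.8   0.6 178.6] twist [ 0.001  0.    -0.002]
```

View pics/w3.png

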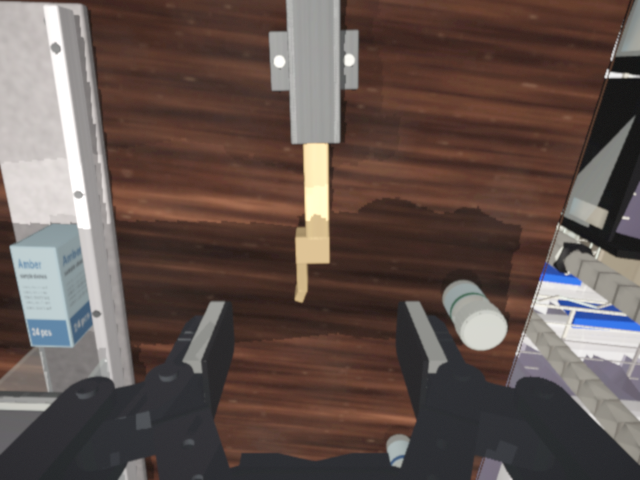

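The carton stands at the fence, around (50,285). The sheath mouth is at (291–340,142), the stick's bar at (304–328,145–228), its head at (296–329,228–263), and the lip tip at (300,300).

Run:
```python
from h import *
d=np.load("w3.npz");C=tuple(d[k] for k in d.files)
U=lambda u,v,z:unproj(C,u,v,z)[:2]*1e3
for n,u,v,z in [("mouthL",291.5,142,.034),("mouthR",340,142,.034),("far L",288,2,.034),("far R",338,2,.034),("bar L",304,146,.024),("bar R",328,146,.024),("bar L2",306,225,.024),("headR back",328.5,228,.024),("headR front",329,262,.024),("headL back",296,229,.024),("lip root",308,263,.024)]: print(n,U(u,v,z).round(1))
print(proj(C,[.6426,.097,.024]))
```

```text
mouthL [620.5 137.9]
mouthR [654.1 141.9]
far L [609.4 224.6]
far R [640.8 228.4]
bar L [629.4 134.7]
bar R [646.6 136.8]
bar L2 [637.6  75. ]
headR back [655.1  74.7]
headR front [659.1  46.4]
headL back [630.3  70.9]
lip root [642.7  43.6]
[315.91387209 198.27390188]
```

```bash
python3 -m crank '[{"gripper":60,"travel":[0.6,1.5,50],"twist":[0,0,-0.014]},{"gripper":60,"travel":[0,0,50],"twist":[0,0,0]},{"gripper":60,"travel":[0,0,50],"twist":[0,0,0]},{"gripper":60,"travel":[0,0,25],"twist":[0,0,0]},{"gripper":60,"travel":[0,0,10],"twist":[0,0,0]},{"gripper":12,"travel":[0,0,0],"twist":[0,0,0]},{"gripper":12,"travel":[0,0,0],"twist":[0,0,0]},{"gripper":12,"travel":[0,0,0],"twist":[0,0,0]},{"gripper":12,"travel":[0,0,0],"twist":[0,0,0]}]' 40
python3 - <<'E'
from h import *
goto([643.4,97,8],97.6)
E
```

```text
time: 9.93
ee_pos: [0.645, 0.0974, 0.0097]
tcp_rot: [179.8, 0.0, 97.6]
wrist_force: [-0.4, -0.2, 6.7]
opening: 0.0171
grasp_force: 41.2
t 9.93 at [645.   97.4   9.7] [179.83   0.    97.62] open 17.1
travel [-0.2 -1.7  1.7] twist [0.003 0.    0.   ]
```

View pics/t3.png

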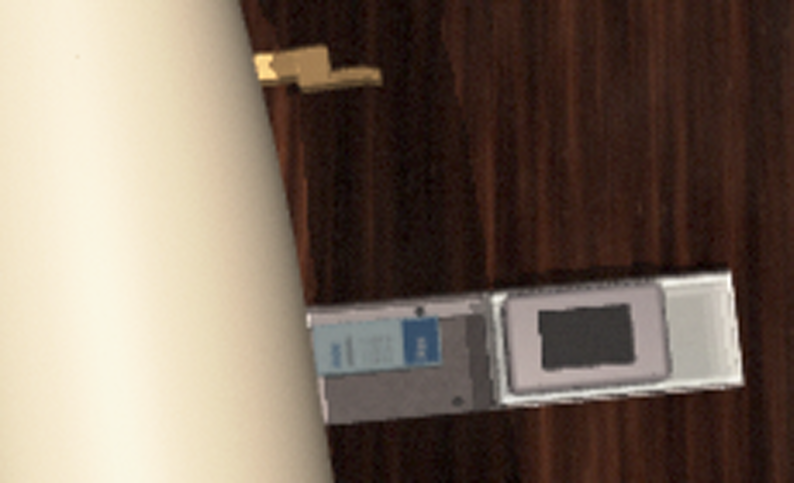

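The carton sits at the fence in front of the guard, crop (315–440, 318–375), and the stick is gripped. Now I'll draw it out.

```bash
python3 -m crank '[{"gripper":12,"travel":[-12,0,0],"twist":[0,0,0]},{"gripper":12,"travel":[-30,0,0],"twist":[0,0,0]},{"gripper":12,"travel":[-30,0,0],"twist":[0,0,0]},{"gripper":12,"travel":[-30,0,0],"twist":[0,0,0]},{"gripper":12,"travel":[-22,0,0],"twist":[0,0,0]},{"gripper":12,"travel":[0,0,0],"twist":[0,0,0]}]'
python3 - <<'E'
from h import *
C=cal("wrist");im=bot.camera("wrist");cv2.imwrite("pics/w4.png",im[:,:,::-1]);np.savez("w4.npz",*C)
goto([416.4,144.9,85],95.1)
E
```

```text
time: 10.68
ee_pos: [0.6618, -0.0277, 0.0097]
tcp_rot: [179.8, 0.1, 97.5]
wrist_force: [1.4, -4.3, 6.3]
opening: 0.0172
grasp_force: 41.1
t 10.72 at [661.8 -27.3   9.7] [1.7981e+02 1.2000e-01 9.7520e+01] open 16.8
travel [ 202.7 -220.5  -76.4] twist [0.003 0.002 0.042]
```

```bash
python3 -m crank '[{"gripper":12,"travel":[0,0,-40],"twist":[0,0,0]},{"gripper":12,"travel":[0,0,-45],"twist":[0,0,0]},{"gripper":12,"travel":[33.7,-36.7,0],"twist":[0,0,0]},{"gripper":12,"travel":[33.7,-36.7,0],"twist":[0,0,0]},{"gripper":12,"travel":[33.7,-36.7,0],"twist":[0,0,0]},{"gripper":12,"travel":[33.7,-36.7,0],"twist":[0,0,0]},{"gripper":12,"travel":[33.7,-36.7,0],"twist":[0,0,0]},{"gripper":12,"travel":[33.7,-36.7,0],"twist":[0,0,0]},{"gripper":12,"travel":[0,0,0],"twist":[0,0,0.042]},{"gripper":12,"travel":[0,0,0],"twist":[0,0,0]}]'
python3 - <<'E'
from h import *
C=cal("wrist");im=bot.camera("wrist");cv2.imwrite("pics/w5.png",im[:,:,::-1]);np.savez("w5.npz",*C)
goto([416.4,144.9,19],95.1)
E
```

```text
time: 11.98
ee_pos: [0.4154, 0.146, 0.0934]
tcp_rot: [179.9, -0.0, 95.3]
wrist_force: [0.2, -0.8, 0.2]
opening: 0.0173
grasp_force: 40.2
t 12.03 at [415.6 145.7  93.2] [ 1.7993e+02 -2.0000e-02  9.5270e+01] open 16.7
travel [-0.9  0.6 74.2] twist [ 0.001 -0.     0.003]
```

View pics/w5.png

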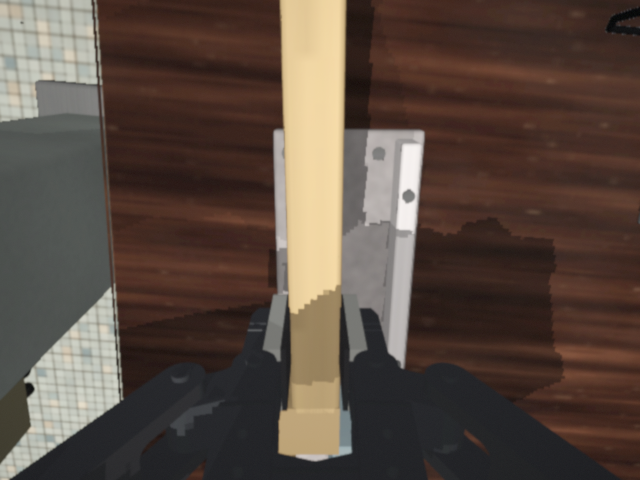

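The stick is held level and aligned with the tool, with its tail up the image and its head at (315,430). The bed's rear corner is at (274,130). I'll lay the stick on the bed.

```bash
python3 -m crank '[{"gripper":12,"travel":[0,0,40],"twist":[0,0,0]},{"gripper":12,"travel":[0,0,22],"twist":[0,0,0]},{"gripper":12,"travel":[0,0,8],"twist":[0,0,0]},{"gripper":12,"travel":[0,0,3],"twist":[0,0,0]},{"gripper":12,"travel":[0,0,2],"twist":[0,0,0]},{"gripper":12,"travel":[0,0,0],"twist":[0,0,0]}]'
python3 - <<'E'
from h import *
d=np.load("w5.npz");C=tuple(d[k] for k in d.files)
print([ (unproj(C,u,v,.008)*1e3).round(1) for u,v in [(274,130),(424,130)]])
U=lambda u,v:(unproj(C,u,v,.110)[:2]*1e3).round(1)
print(U(282,10),U(347,10),U(289,300),U(342,300),U(278,455),U(350,455))
E
```

```text
time: 12.78
ee_pos: [0.4157, 0.1457, 0.0182]
tcp_rot: [179.9, -0.0, 95.2]
wrist_force: [-0.4, -1.3, -0.1]
opening: 0.0166
grasp_force: 40.2
[array([388.4, 203.6,   8. ]), array([466.6, 210.8,   8. ])]
[396.9 246.8] [414.1 248.4] [405.  160.5] [422.5 162.1] [405.6  93.8] [433.   96.3]
```

```bash
python3 -m crank '[{"gripper":12,"travel":[0,0,0.4],"twist":[0,0,0]},{"gripper":32,"travel":[0,0,0],"twist":[0,0,0]},{"gripper":32,"travel":[0,0,0],"twist":[0,0,0]},{"gripper":32,"travel":[0,0,0],"twist":[0,0,0]},{"gripper":32,"travel":[0,0,-40],"twist":[0,0,0]},{"gripper":32,"travel":[0,0,-40],"twist":[0,0,0]},{"gripper":40,"travel":[0,0,0],"twist":[0,0,0]}]'
python3 - <<'E'
from h import *
C=cal("wrist");im=bot.camera("wrist");cv2.imwrite("pics/w6.png",im[:,:,::-1]);np.savez("w6.npz",*C)
goto([415.7-97*.0889,145.7+97*.996,22],95.1)
E
```

```text
time: 13.65
ee_pos: [0.4169, 0.1462, 0.1003]
tcp_rot: [179.7, -0.1, 95.2]
wrist_force: [0.7, -1.2, -0.9]
opening: 0.0396
grasp_force: 0.0
t 13.7 at [416.1 145.9  98.3] [ 1.7986e+02 -4.0000e-02  9.5220e+01] open 40.3
travel [96.8 -0.4 76.4] twist [ 0.002 -0.001  0.002]
```

View pics/w6.png

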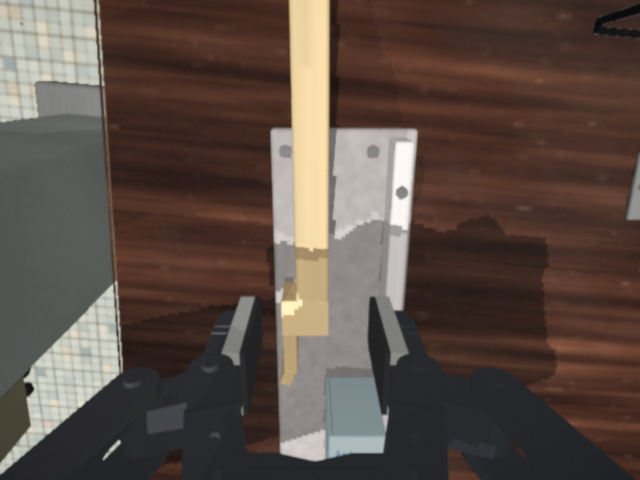

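The stick lies flat on the bed, with its tail up the image, its head at (305,318) and its lip tip at (288,383). The carton's rear end is at (327–385, 378–435). Next I'll take the tail.

```bash
python3 - <<'E'
from h import *
d=np.load("w6.npz");C=tuple(d[k] for k in d.files)
O=np.array([459.8,-62]);y=np.radians(5.1);M=np.array([[np.cos(y),np.sin(y)],[-np.sin(y),np.cos(y)]])
S=lambda u,v,z:(M@(unproj(C,u,v,z)[:2]*1e3-O)).round(1)
for n,u,v,z in [("barL",290,10,.032),("barR",330,10,.032),("barL2",295,270,.032),("barR2",327.5,290,.032),("face R",328.5,335,.032),("face lip root",298,335,.032),("lip tip",290,384,.032),("carton top rearL",328,435,.058),("carton bot rear L",326,377,.008),("fence face",391,142,.028),("fence low",383,300,.028)]: print(n,S(u,v,z))
E
python3 -m crank '[{"gripper":40,"travel":[48.4,-0.2,0],"twist":[0,0,0]},{"gripper":40,"travel":[48.4,-0.2,0],"twist":[0,0,0]},{"gripper":40,"travel":[0,0,45],"twist":[0,0,0]},{"gripper":40,"travel":[0,0,25],"twist":[0,0,0]},{"gripper":40,"travel":[0,0,5],"twist":[0,0,0]},{"gripper":40,"travel":[0,0,0],"twist":[0,0,0]}]'
```

```text
barL [-35.5 325.2]
barR [-17.7 325.2]
barL2 [-35.  198.8]
barR2 [-17.3 186.7]
face R [-16.4 158.2]
face lip root [-33.8 158.2]
lip tip [-38.9 124.4]
carton top rearL [-17.  111.5]
carton bot rear L [-16.6 110.5]
fence face [ 13.6 266.7]
fence low [ 14.3 178.4]
time: 14.45
ee_pos: [0.406, 0.2418, 0.0221]
tcp_rot: [-180.0, 0.0, 95.2]
wrist_force: [0.3, -0.0, 0.8]
opening: 0.0398
grasp_force: 0.0
```

```bash
python3 -m crank '[{"gripper":12,"travel":[0,0,0],"twist":[0,0,0]},{"gripper":12,"travel":[0,0,0],"twist":[0,0,0]},{"gripper":12,"travel":[0,0,0],"twist":[0,0,0]},{"gripper":12,"travel":[0,0,-4],"twist":[0,0,0]},{"gripper":12,"travel":[0,0,-5],"twist":[0,0,0]},{"gripper":12,"travel":[0,9,0],"twist":[0,0,0]},{"gripper":12,"travel":[0,8.5,0],"twist":[0,0,0.002]},{"gripper":12,"travel":[0,0,0],"twist":[0,0,0]}]' 70
python3 - <<'E'
from h import *
O=np.array([459.8,-62]);y=np.radians(5.1);M=np.array([[np.cos(y),np.sin(y)],[-np.sin(y),np.cos(y)]])
C=cal("wrist");im=bot.camera("wrist");cv2.imwrite("pics/w7.png",im[:,:,::-1]);np.savez("w7.npz",*C)
o=bot.get_obs();print(M@(o["ee_pos"][:2]*1e3-O),o["ee_pos"][2],o["tcp_rot"],o["grasp_force"])
E
```

```text
time: 15.45
ee_pos: [0.4241, 0.2435, 0.0309]
tcp_rot: [-180.0, 0.0, 95.1]
wrist_force: [-0.4, -0.6, -0.2]
opening: 0.0157
grasp_force: 70.9
[ -8.81704747 307.4075161 ] 0.030829975621532047 [-1.79955562e+02  1.59566739e-02  9.50745212e+01] 70.88150024414062
```

```bash
python3 -m crank '[{"gripper":12,"travel":[-12,0,0],"twist":[0,0,0]},{"gripper":12,"travel":[-14,0,0],"twist":[0,0,0]},{"gripper":12,"travel":[-12,0,0],"twist":[0,0,0]},{"gripper":12,"travel":[-5,0,0],"twist":[0,0,0]},{"gripper":12,"travel":[0,0,0],"twist":[0,0,0]}]'
python3 -m crank '[{"gripper":12,"travel":[0,0.6,0],"twist":[0,0,0]},{"gripper":12,"travel":[0,0.6,0],"twist":[0,0,0]},{"gripper":12,"travel":[0,0,0],"twist":[0,0,0]},{"gripper":12,"travel":[0,0,0],"twist":[0,0,0]}]'
```

```text
time: 16.12
ee_pos: [0.4275, 0.2003, 0.0313]
tcp_rot: [180.0, -0.0, 95.0]
wrist_force: [0.6, -0.2, -0.3]
opening: 0.0157
grasp_force: 70.9
time: 16.62
ee_pos: [0.4285, 0.201, 0.0311]
tcp_rot: [-180.0, 0.0, 95.1]
wrist_force: [0.3, -0.4, -0.8]
opening: 0.0158
grasp_force: 70.9
```

```bash
python3 -m crank '[{"gripper":12,"travel":[0,0.5,0],"twist":[0,0,0]},{"gripper":12,"travel":[0,0.5,0],"twist":[0,0,0]},{"gripper":12,"travel":[0,0,0],"twist":[0,0,0]},{"gripper":12,"travel":[0,0,0],"twist":[0,0,0]}]'
python3 - <<'E'
from h import *
O=np.array([459.8,-62]);y=np.radians(5.1);M=np.array([[np.cos(y),np.sin(y)],[-np.sin(y),np.cos(y)]])
C=cal("top");im=bot.camera("top");cv2.imwrite("pics/t8.png",cv2.resize(im[205:345,170:400,::-1],None,fx=3.45,fy=3.45,interpolation=cv2.INTER_CUBIC))
C=cal("wrist");cv2.imwrite("pics/w8.png",bot.camera("wrist")[:,:,::-1])
o=bot.get_obs();print(M@(o["ee_pos"][:2]*1e3-O),o["ee_pos"][2],M@o["wrist_force"][:2],o["torque"])
E
```

```text
time: 17.12
ee_pos: [0.4296, 0.2009, 0.0312]
tcp_rot: [-180.0, -0.0, 95.1]
wrist_force: [0.1, 0.0, -0.6]
opening: 0.0153
grasp_force: 70.9
[ -6.77758    264.53795484] 0.031184313113065295 [-0.38216928  0.10216604] [ 0.05026883  0.07938603 -0.01272803]
```

```bash
python3 -m crank '[{"gripper":12,"travel":[0,0.5,0],"twist":[0,0,0]},{"gripper":12,"travel":[0,0.5,0],"twist":[0,0,0]},{"gripper":12,"travel":[0,0,0],"twist":[0,0,0]},{"gripper":12,"travel":[0,0,0],"twist":[0,0,0]}]'
python3 - <<'E'
from h import *
o=[]
for i in range(6): s=bot.get_obs(); o.append(np.r_[s["wrist_force"],s["torque"]]); bot.camera("wrist") if i<5 else 0
print(np.mean(o,0).round(3))
E
```

```text
time: 17.73
ee_pos: [0.4304, 0.2009, 0.0311]
tcp_rot: [-180.0, 0.0, 95.1]
wrist_force: [-1.4, 0.1, -0.7]
opening: 0.0157
grasp_force: 70.9
[-1.416 -0.177 -0.706 -0.018  0.347 -0.272]
```

```bash
python3 -m crank '[{"gripper":12,"travel":[-3,-0.2,0],"twist":[0,0,0]},{"gripper":12,"travel":[-4,0,0],"twist":[0,0,0]},{"gripper":12,"travel":[-5,0,0],"twist":[0,0,0]},{"gripper":12,"travel":[-6,0,0],"twist":[0,0,0]},{"gripper":12,"travel":[-6,0,0],"twist":[0,0,0]},{"gripper":12,"travel":[-6,0,0],"twist":[0,0,0]},{"gripper":12,"travel":[-6,0,0],"twist":[0,0,0]},{"gripper":12,"travel":[-6,0,0],"twist":[0,0,0]}]'
python3 - <<'E'
from h import *
O=np.array([459.8,-62]);y=np.radians(5.1);M=np.array([[np.cos(y),np.sin(y)],[-np.sin(y),np.cos(y)]])
o=bot.get_obs();print(M@(o["ee_pos"][:2]*1e3-O),o["ee_pos"][2],M@o["wrist_force"][:2],o["torque"],o["tcp_rot"])
E
```

```text
time: 18.98
ee_pos: [0.4341, 0.1587, 0.0312]
tcp_rot: [-180.0, 0.0, 95.1]
wrist_force: [-1.5, 2.4, -0.9]
opening: 0.0156
grasp_force: 70.9
[ -5.96850493 222.11831566] 0.03118413868156711 [-1.26616037  2.56277692] [ 0.41007991  0.29214996 -0.21413315] [-1.79998857e+02  1.00803830e-03  9.50971998e+01]
```

```bash
python3 -m crank '[{"gripper":12,"travel":[-7,0,0],"twist":[0,0,0]},{"gripper":12,"travel":[-7,0,0],"twist":[0,0,0]},{"gripper":12,"travel":[-7,0,0],"twist":[0,0,0]},{"gripper":12,"travel":[-7,0,0],"twist":[0,0,0]},{"gripper":12,"travel":[-7,0,0],"twist":[0,0,0]},{"gripper":12,"travel":[-7,0,0],"twist":[0,0,0]},{"gripper":12,"travel":[-7,0,0],"twist":[0,0,0]},{"gripper":12,"travel":[-6,0,0],"twist":[0,0,0]}]'
python3 - <<'E'
from h import *
O=np.array([459.8,-62]);y=np.radians(5.1);M=np.array([[np.cos(y),np.sin(y)],[-np.sin(y),np.cos(y)]])
o=bot.get_obs();print(M@(o["ee_pos"][:2]*1e3-O),o["ee_pos"][2],M@o["wrist_force"][:2],o["torque"],o["tcp_rot"])
E
```

```text
time: 19.98
ee_pos: [0.439, 0.1039, 0.0312]
tcp_rot: [-180.0, 0.0, 95.1]
wrist_force: [-2.0, 1.9, -0.8]
opening: 0.0157
grasp_force: 70.9
[ -5.97690462 167.0846606 ] 0.031176337156753987 [-1.82165998  2.10179116] [ 0.47512302  0.39511184 -0.23028948] [-1.79997186e+02  1.07009609e-03  9.50918575e+01]
```

```bash
python3 -m crank '[{"gripper":12,"travel":[-7,0,0],"twist":[0,0,0]},{"gripper":12,"travel":[-7,0,0],"twist":[0,0,0]},{"gripper":12,"travel":[-7,0,0],"twist":[0,0,0]},{"gripper":12,"travel":[-7,0,0],"twist":[0,0,0]},{"gripper":12,"travel":[-7,0,0],"twist":[0,0,0]},{"gripper":12,"travel":[-7,0,0],"twist":[0,0,0]},{"gripper":12,"travel":[-7,0,0],"twist":[0,0,0]},{"gripper":12,"travel":[-7,0,0],"twist":[0,0,0]},{"gripper":12,"travel":[-7,0,0],"twist":[0,0,0]},{"gripper":12,"travel":[-5,0,0],"twist":[0,0,0]}]'
python3 - <<'E'
from h import *
O=np.array([459.8,-62]);y=np.radians(5.1);M=np.array([[np.cos(y),np.sin(y)],[-np.sin(y),np.cos(y)]])
o=bot.get_obs();print(M@(o["ee_pos"][:2]*1e3-O),o["ee_pos"][2],M@o["wrist_force"][:2],o["torque"],o["tcp_rot"])
E
```

```text
time: 21.22
ee_pos: [0.4451, 0.0362, 0.0312]
tcp_rot: [180.0, 0.0, 95.1]
wrist_force: [-1.5, 1.3, -0.6]
opening: 0.0157
grasp_force: 70.9
[-5.95147317 99.07250203] 0.031193655052829686 [-1.41027591  1.40800948] [ 0.50742142  0.378706   -0.22053335] [1.79998985e+02 3.24211035e-03 9.50866214e+01]
```

```bash
python3 -m crank '[{"gripper":12,"travel":[-4,0,0],"twist":[0,0,0]},{"gripper":12,"travel":[-4,0,0],"twist":[0,0,0]},{"gripper":12,"travel":[-3,0,0],"twist":[0,0,0]},{"gripper":12,"travel":[-2,0,0],"twist":[0,0,0]},{"gripper":12,"travel":[-1.5,0,0],"twist":[0,0,0]}]'
python3 -m crank '[{"gripper":12,"travel":[-1.5,0,0],"twist":[0,0,0]},{"gripper":12,"travel":[-1,0,0],"twist":[0,0,0]}]'
python3 -m crank '[{"gripper":12,"travel":[-1,0,0],"twist":[0,0,0]},{"gripper":12,"travel":[-1,0,0],"twist":[0,0,0]}]'
```

```text
time: 21.85
ee_pos: [0.4463, 0.0221, 0.0312]
tcp_rot: [-180.0, -0.0, 95.1]
wrist_force: [-1.9, 1.8, -0.5]
opening: 0.0155
grasp_force: 70.9
time: 22.1
ee_pos: [0.4465, 0.0197, 0.0312]
tcp_rot: [-180.0, -0.0, 95.1]
wrist_force: [-2.6, 1.8, -1.8]
opening: 0.0158
grasp_force: 70.9
time: 22.35
ee_pos: [0.4467, 0.0177, 0.0312]
tcp_rot: [-180.0, -0.0, 95.1]
wrist_force: [-2.3, 4.3, -1.2]
opening: 0.0155
grasp_force: 71.0
```

```bash
python3 -m crank '[{"gripper":12,"travel":[-0.8,0,0],"twist":[0,0,0]},{"gripper":12,"travel":[0,0,0],"twist":[0,0,0]}]'
python3 -m crank '[{"gripper":12,"travel":[-0.8,0,0],"twist":[0,0,0]},{"gripper":12,"travel":[0,0,0],"twist":[0,0,0]}]'
```

```text
time: 22.6
ee_pos: [0.4467, 0.0177, 0.0312]
tcp_rot: [-180.0, -0.1, 95.1]
wrist_force: [-3.4, 7.9, -0.1]
opening: 0.0155
grasp_force: 71.0
time: 22.85
ee_pos: [0.4467, 0.0176, 0.0312]
tcp_rot: [-180.0, -0.2, 95.2]
wrist_force: [-3.0, 12.4, 0.2]
opening: 0.0153
grasp_force: 71.0
```

```bash
python3 -m crank '[{"gripper":12,"travel":[1.5,0,0],"twist":[0,0,0]},{"gripper":12,"travel":[0.3,-1,0],"twist":[0,0,0]},{"gripper":12,"travel":[0,-1,0],"twist":[0,0,0]},{"gripper":12,"travel":[0,0,0],"twist":[0,0,0]}]'
```

```text
time: 23.35
ee_pos: [0.4449, 0.0176, 0.0313]
tcp_rot: [180.0, 0.0, 95.1]
wrist_force: [0.1, 0.6, -0.8]
opening: 0.0159
grasp_force: 70.9
```

```bash
python3 -m crank '[{"gripper":12,"travel":[3,0,0],"twist":[0,0,0]},{"gripper":12,"travel":[8,0,0],"twist":[0,0,0]},{"gripper":12,"travel":[20,0,0],"twist":[0,0,0]},{"gripper":12,"travel":[35,0,0],"twist":[0,0,0]},{"gripper":12,"travel":[40,0,0],"twist":[0,0,0]},{"gripper":12,"travel":[40,0,0],"twist":[0,0,0]},{"gripper":12,"travel":[40,0,0],"twist":[0,0,0]},{"gripper":12,"travel":[30,0,0],"twist":[0,0,0]},{"gripper":12,"travel":[10,-8,0],"twist":[0,0,0]},{"gripper":12,"travel":[0,-10,0],"twist":[0,0,0]},{"gripper":12,"travel":[0,0,4],"twist":[0,0,0]},{"gripper":12,"travel":[0,0,4],"twist":[0,0,0]}]'
python3 -m crank '[{"gripper":12,"travel":[0,0,1],"twist":[0,0,0]},{"gripper":12,"travel":[0,0,0],"twist":[0,0,0]}]'
```

```text
time: 24.85
ee_pos: [0.4068, 0.2407, 0.0231]
tcp_rot: [180.0, -0.0, 95.0]
wrist_force: [-2.9, 5.5, 8.4]
opening: 0.0157
grasp_force: 71.9
time: 25.1
ee_pos: [0.407, 0.2409, 0.0228]
tcp_rot: [180.0, -0.0, 95.0]
wrist_force: [-3.8, -0.1, 8.0]
opening: 0.0156
grasp_force: 71.9
```

```bash
python3 -m crank '[{"gripper":12,"travel":[0,0,-0.5],"twist":[0,0,0]},{"gripper":40,"travel":[0,0,0],"twist":[0,0,0]},{"gripper":40,"travel":[0,0,0],"twist":[0,0,0]},{"gripper":40,"travel":[0,0,0],"twist":[0,0,0]},{"gripper":40,"travel":[0,0,-20],"twist":[0,0,0]},{"gripper":40,"travel":[0,0,-50],"twist":[0,0,0]},{"gripper":40,"travel":[0,0,-60],"twist":[0,0,0]},{"gripper":40,"travel":[0,0,-60],"twist":[0,0,0]},{"gripper":40,"travel":[50,0,0],"twist":[0,0,0]},{"gripper":40,"travel":[50,0,0],"twist":[0,0,0]},{"gripper":40,"travel":[0,0,0],"twist":[0,0,0]}]'
python3 - <<'E'
from h import *
a=bot.camera("top")[205:345,170:400,::-1]; b=bot.camera("scene")[190:370,280:510,::-1]
a=cv2.resize(a,None,fx=2.6,fy=2.6,interpolation=cv2.INTER_CUBIC);b=cv2.resize(b,(230*600//230,int(180*1.25)))
h=np.zeros((600,600,3),np.uint8);h[:364,:598]=a;h[370:595]=b;cv2.imwrite("pics/end.png",h)
E
```

```text
time: 26.48
ee_pos: [0.3972, 0.3432, 0.2118]
tcp_rot: [-179.9, 0.0, 95.3]
wrist_force: [-0.2, 0.5, -0.4]
opening: 0.0398
grasp_force: 0.0
```

View pics/end.png

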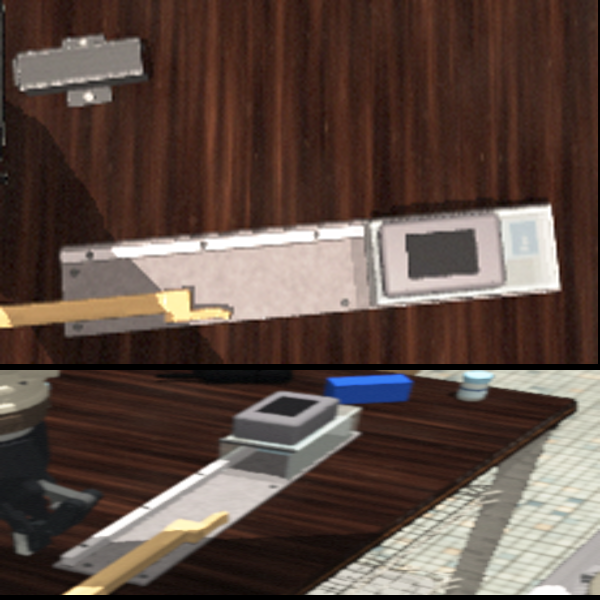

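The stick lies flat on the open bed, with its head at (175,305). The carton's blue end shows through the guard at (508–540, 218–258). I'll check how far in it reaches.

Run:
```python
from h import *
C=cal("top");O=np.array([459.8,-62]);y=np.radians(5.1);M=np.array([[np.cos(y),np.sin(y)],[-np.sin(y),np.cos(y)]])
for u,v in [(540,238),(525,219),(525,258)]: print(M@(unproj(C,170+u/2.6,205+v/2.6,.058)[:2]*1e3-O))
for u,v in [(190,290)]: print("stick",M@(unproj(C,170+u/2.6,205+v/2.6,.032)[:2]*1e3-O))
```

```text
[  -1.97196871 -153.73956568]
[  15.56995181 -142.55657165]
[ -17.94077453 -138.84623605]
stick [-17.9602506  153.23683504]
```

```bash
python3 -c "
from workcell import bot
print(bot.job_done())"
```

```text
the job is handed in; nothing more can be done
None
```

The job is handed in: by force and camera the carton is home against the end stop and flat at the fence, the stick lies flat on the open bed, and no vial was touched; the judge returned no verdict.

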